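# Unstack the loudspeaker drivers into their grille rings

## Task

Take the stack of four face-down loudspeaker drivers apart from the top down, one at a time, and set each one, still face down, into the wooden grille ring of its own size, so that its flange lies flat on the grille in the recess. Set them down without dropping or tipping any, let go of them all, and leave the screwdriver and the tape roll where they are.

Things in the scene. Friction and masses are not known exactly. Their poses are not given: they have to be found in the camera images.
- woofer: Largest loudspeaker driver, bottom of the stack, standing on the bench. Lies face down: round bright aluminium flange, 118 mm diameter, 5 mm thick, below; black cone tapering in; on top a dark round magnet to grip, 64 mm diameter, 36 to 66 mm above the underside, flat steel top. Height 66 mm; all on one upright axis. Loose, 700 g (-20 to +30 %). Origin: centre of its underside; z up.
- midrange: Second-largest driver, standing on the woofer's magnet. Lies face down: round bright aluminium flange, 96 mm diameter, 5 mm thick, below; black cone tapering in; on top a dark round magnet to grip, 58 mm diameter, 26 to 54 mm above the underside, flat steel top. Height 54 mm; all on one upright axis. Loose, 450 g (-20 to +30 %). Origin: centre of its underside; z up.
- tweeter: Third-largest driver, standing on the midrange's magnet. Lies face down: round bright aluminium flange, 76 mm diameter, 5 mm thick, below; black cone tapering in; on top a dark round magnet to grip, 48 mm diameter, 14 to 44 mm above the underside, flat steel top. Height 44 mm; all on one upright axis. Loose, 280 g (-20 to +30 %). Origin: centre of its underside; z up.
- supertweeter: Smallest driver, at the top of the stack, standing on the tweeter's magnet. Lies face down: round bright aluminium flange, 54 mm diameter, 5 mm thick, below; black cone tapering in; on top a dark round magnet to grip, 34 mm diameter, 10 to 42 mm above the underside, flat steel top. Height 42 mm; all on one upright axis. Loose, 120 g (-20 to +30 %). Origin: centre of its underside; z up.
- ring_woofer: Round pale wooden grille ring fixed on the bench, for the woofer: outer diameter 152 mm, 14 mm high; round recess 132 mm in diameter (7 mm to spare round the flange), 8 mm deep, with a flat black grille floor 6 mm above the bench. Told from the other rings by size alone. Origin: centre of its underside; z up.
- ring_midrange: Round pale wooden grille ring fixed on the bench, for the midrange: outer diameter 130 mm, 14 mm high; round recess 110 mm in diameter (7 mm to spare round the flange), 8 mm deep, with a flat black grille floor 6 mm above the bench. Told from the other rings by size alone. Origin: centre of its underside; z up.
- ring_tweeter: Round pale wooden grille ring fixed on the bench, for the tweeter: outer diameter 110 mm, 14 mm high; round recess 90 mm in diameter (7 mm to spare round the flange), 8 mm deep, with a flat black grille floor 6 mm above the bench. Told from the other rings by size alone. Origin: centre of its underside; z up.
- ring_supertweeter: Round pale wooden grille ring fixed on the bench, for the supertweeter: outer diameter 88 mm, 14 mm high; round recess 68 mm in diameter (7 mm to spare round the flange), 8 mm deep, with a flat black grille floor 6 mm above the bench. Told from the other rings by size alone. Origin: centre of its underside; z up.
- screwdriver: Bystander: loose screwdriver, 190 mm long, lying across the far side of the work. Origin near its middle, on the bench; x along it towards the tip. Leave alone.
- tape_roll: Bystander: loose roll of pale paper tape lying flat, diameter 100 mm, 24 mm high. Origin: centre of its underside. Leave alone.
There are look-alikes about, which are no part of the job. Leave any blue, pink or red look-alike of the supertweeter alone.

How it is judged:
By the outcome, as a careful person would: the job done as asked, in the order asked, and still so for the second after the job is handed in, with the robot touching nothing.
It also fails if it takes over 96 s, if anything falls off the work surface, if the arm or the gripper's body presses on something with over 40 N, if the wrist force passes 120 N, or if a joint passes its speed limit or range.

## Robot

A 6-joint arm with a two-finger parallel gripper is mounted at the origin on the work surface. World frame = base frame: x ahead of the robot, y to its left, z up, the work surface at z = 0. Lengths are in mm, angles in rad, forces in N, time in s.
With the tool pointing down it reaches from about 275 to 750 mm from the base axis. Payload 10.2 kg.
Tool frame: the origin (TCP) lies at the very end of the fingers, on their centre line; the grasp point (between the pads) lies 19 mm behind it; z points along the fingers, y is the direction in which the jaws open and shut (so a half turn about z gives the same grasp; the last joint's range is limited). The gripper opens to 85 mm and grips with 20 to 120 N. Pads are 22 mm wide; open, the fingers measure 114 mm over their backs; the gripper's body (76 mm by 85 mm) begins 54 mm behind the grasp point. The pads swing forward as they close: fully open they stand 13 mm farther back than shut.
Start: joints at [-1.45, 0.313, 1.498, -0, 1.331, -0.223], TCP at [176.948, -494.288, 231.294] pointing down, gripper open.
Joint ranges: [-2.94, 2.94], [-0.97, 2.17], [0.19, 2.56], [-1.23, 4.37], [0.02, 3.11], [-2.88, 2.88]. Speed limits (rad/s): [2.39, 2.39, 3.01, 3.14, 3.14, 3.14].

## Interface

Orientations are given as a unit quaternion [w, x, y, z].
In Python, from rig import sensors, imaging, ctrl gives the robot as it stands.
- The arm moves only by the shell command python3 -m creep 'ROWS' [FORCE]. ROWS is JSON, a list of rows, each an object with "grip": the finger opening in mm, from 0 to 85.4; "linear": the shift along the tool's x, y, z in mm, a list of three; "rot": the turn, a rotation vector about the tool's x, y, z in rad, a list of three. A call has 1 to 12 rows; each row shifts and turns the commanded pose from where the row before left it, along the tool's axes as they then stand; what a row does not reach is not made up. A row lasts 1/12 s, in which the tool goes at most 41.7 mm and 7.16 degrees, less where a joint would pass 70% of its speed; a pose out of reach is approached as far as the arm can. A call with a gripper value outside its range is refused whole. The fingers move at their own pace and stop on an object; FORCE is the grip in N (left out, the last holds). Time passes only in rows, so rows that do not move let the fingers close. It gives the time, the measured TCP pose, the force and the opening at its end, in the units of the state.
- sensors.sense(): the state, without advancing time (a new reading comes with each control period).
- imaging.capture(name): name is "scene" or "top" or "wrist"; returns (picture, depth): 420x560x3 uint8, red, green, blue; 420x560 float32, mm along the optical axis (not along the pixel's ray), 0 where there is no reading.
- imaging.camera_params(name): a dict with "intrinsics" (3x3 intrinsics, pixels), "R" (3x3) and "t" (3): a world point X has camera coordinates R X + t. Camera axes: x right, y down, z forward; pixel columns grow to the right and rows downward; lengths in mm; the calibration is good to about 2 mm. A picture is of the moment at which its call begins: read the wrist's pose just before it. camera_params takes no time and is no camera call; for the wrist camera it gives the pose at the moment of the call.
- ctrl.finish_job(): hands the job in, once; it reports no verdict.
The state is a dict: "time_s": time; "joints": joint angles; "dq": joint speeds; "tau": joint torques, N m; "eef_pos": TCP position; "ee_rot": TCP orientation; "force": force on the tool from outside, world axes, zero at the start; "wrist_torque": the same for the moment, N m; "grip_width": opening from 0.0 (shut) to 1.0 (fully open).
Only numpy, scipy, OpenCV 4.12 (cv2) and the standard library are available. Lean on these libraries where they do the work, as an engineer would, in place of code of your own. Each camera call takes 0.05 s, during which the arm holds its last target.

## Working session

There is one attempt and no reset: what is moved stays moved. The work goes in short steps, Python scripts to look and compute and a shell command to move; the robot and the scene stay as the last step left them, time stands still between calls to the robot, and variables do not carry over. Pictures are saved under pics/ and viewed, and the job is handed in when it is done.

```bash
ls; mkdir -p pics; python3 - <<'E'
from rig import sensors, imaging
import cv2,numpy as np
s=sensors.sense();print(s)
for n in ("scene","top"):
    p,d=imaging.capture(n);cv2.imwrite(f"pics/{n}0.png",p[:,:,::-1]);np.save(f"pics/{n}0d.npy",d)
    c=imaging.camera_params(n);print(n,np.round(c['intrinsics'],1).tolist(),np.round(c['R'],4).tolist(),np.round(c['t'],1))
E
```

```text
pics
{'time_s': 0.0, 'joints': array([-1.45038559e+00,  3.13445174e-01,  1.49844760e+00,  1.79292614e-06,
        1.33104604e+00, -2.23384343e-01]), 'dq': array([-2.52890272e-04, -1.54087922e-03,  1.41597133e-03,  2.77866008e-03,
       -8.29440153e-04, -6.57943313e-07]), 'tau': array([-2.04848066e-04, -4.12262249e+01, -2.59740901e+01, -2.14101678e-04,
        4.10959430e-03,  2.33739718e-05]), 'eef_pos': array([ 176.92096994, -494.0019926 ,  230.7336046 ]), 'ee_rot': array([-6.72142376e-04,  9.85261776e-01,  1.71051979e-01,  3.55089085e-05]), 'force': array([0.49580902, 0.53782449, 0.41711247]), 'wrist_torque': array([ 0.00033566,  0.00354808, -0.0275621 ]), 'grip_width': 1.000419195033299}
scene [[546.0, 0.0, 273.8], [0.0, 546.0, 210.9], [0.0, 0.0, 1.0]] [[0.8479, 0.53, -0.0127], [0.4173, -0.6821, -0.6004], [-0.3269, 0.5038, -0.7996]] [-505.3 -119.8 1625.6]
top [[446.4, 0.0, 274.4], [0.0, 446.4, 210.6], [0.0, 0.0, 1.0]] [[-0.0049, -0.9998, -0.0172], [-0.9864, 0.0076, -0.1639], [0.164, 0.0162, -0.9863]] [  78.1  584.7 1264. ]
```

View pics/scene0.png

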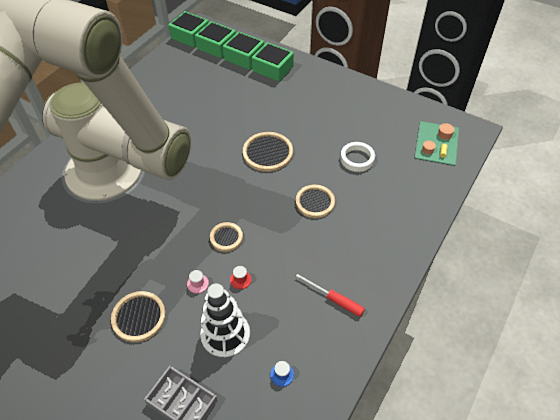

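View pics/top0.png

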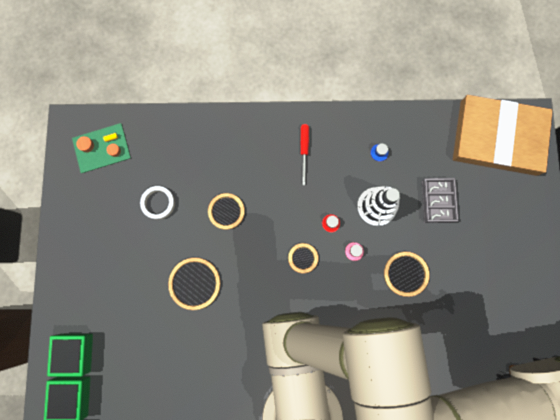

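The pictures show the stack at top (380,205) and scene (222,320). The supertweeter candidates in the top view are the stack top at (391,195), the red look-alike at (332,222), the pink at (354,251) and the blue at (380,152). The one I want is the stack top with the bright flange. The tape roll at (157,203) is white and has no grille.

```bash
cat > h.py <<'E'
import numpy as np,cv2
from rig import imaging,sensors
from scipy.optimize import least_squares
def toplane(uv,n,z,cp=None):
    c=cp or imaging.camera_params(n);R=np.array(c['R']);t=np.array(c['t']).ravel();K=np.array(c['intrinsics'])
    d=np.c_[np.atleast_2d(uv),np.ones(len(np.atleast_2d(uv)))]@np.linalg.inv(K).T@R
    o=-R.T@t
    return o+d*((z-o[2])/d[:,2])[:,None]
def proj(X,n,cp=None):
    c=cp or imaging.camera_params(n);q=np.atleast_2d(X)@np.array(c['R']).T+np.array(c['t']).ravel()
    q=q@np.array(c['intrinsics']).T;return q[:,:2]/q[:,2:]
def cloud(d,n,cp=None):
    c=cp or imaging.camera_params(n);R=np.array(c['R']);t=np.array(c['t']).ravel();K=np.array(c['intrinsics'])
    v,u=np.mgrid[:d.shape[0],:d.shape[1]]
    p=np.stack([(u-K[0,2])/K[0,0]*d,(v-K[1,2])/K[1,1]*d,d],-1)
    return (p-t)@R
def circ(P):
    P=np.asarray(P)[:,:2];c=P.mean(0)
    r=least_squares(lambda q:np.hypot(*(P-q[:2]).T)-q[2],[*c,30],loss='soft_l1').x
    return r
E
python3 - <<'E'
from h import *
for n in ("top","scene"):
    im=cv2.imread(f"pics/{n}0.png");hsv=cv2.cvtColor(im,cv2.COLOR_BGR2HSV)
    m=cv2.inRange(hsv,(8,60,120),(28,200,255))
    cs,_=cv2.findContours(m,cv2.RETR_EXTERNAL,cv2.CHAIN_APPROX_NONE)
    for c in cs:
        if cv2.contourArea(c)<300: continue
        P=toplane(c[:,0].astype(float),n,14);r=circ(P)
        print(n,c[:,0].mean(0).round(),np.round(r,1))
    d=np.load(f"pics/{n}0d.npy");X=cloud(d,n)
    sel=(X[...,0]>200)&(X[...,0]<700)&(abs(X[...,1])<500)&(d>0)
    for lo,hi in((195,215),(150,180),(100,130),(50,80),(10,18)):
        k=sel&(X[...,2]>lo)&(X[...,2]<hi)
        if n=="top": k[320:]=0
        nn,lab,st,ce=cv2.connectedComponentsWithStats(k.astype(np.uint8))
        for i in range(1,nn):
            if st[i,4]>25:
                q=X[lab==i];print(n,lo,hi,st[i,4],ce[i].round(),q.mean(0).round(1),(q.min(0)).round(),q.max(0).round())
for n,(u,v) in (("top",(385,205)),("scene",(220,320))):
    im=cv2.imread(f"pics/{n}0.png");cv2.imwrite(f"pics/{n}0c.png",cv2.resize(im[v-65:v+65,u-65:u+65],None,fx=4.5,fy=4.5,interpolation=cv2.INTER_CUBIC))
E
```

```text
top [194. 283.] [375.9 314.5  76.2]
top [406. 274.] [ 400.6 -311.6   65.7]
top [303. 258.] [448.8  -8.3  44.5]
top [226. 211.] [591.9 222.4  55.5]
top [532. 138.] [ 811.4 -716.6   93.7]
top [476. 128.] [ 835.  -567.2   92.4]
top 195 215 142 [392. 195.] [ 598.9 -232.5  205.9] [ 583. -250.  196.] [ 617. -217.  212.]
top 150 180 161 [387. 199.] [ 594.6 -227.3  169.7] [ 573. -261.  152.] [ 625. -207.  179.]
top 100 130 222 [381. 201.] [ 595.9 -222.   125.5] [ 566. -268.  118.] [ 640. -196.  130.]
top 50 80 267 [377. 207.] [ 588.7 -220.1   72.6] [ 557. -283.   65.] [ 650. -190.   80.]
top 10 18 315 [226. 210.] [593.3 221.3  13.5] [539. 170.  10.] [647. 276.  18.]
top 10 18 66 [369. 213.] [ 581.8 -209.9   14. ] [ 554. -245.   10.] [ 621. -190.   18.]
top 10 18 28 [446. 211.] [ 584.6 -439.    12.8] [ 574. -456.   10.] [ 595. -424.   17.]
top 10 18 249 [303. 258.] [448.5  -9.4  13.6] [407. -51.  10.] [493.  32.  18.]
top 10 18 421 [406. 274.] [ 400.2 -311.3   13.7] [ 339. -376.   10.] [ 464. -248.   18.]
top 10 18 471 [194. 284.] [374.5 314.1  13.7] [301. 239.  10.] [450. 388.  18.]
scene [1
[... 925 characters left out ...]
8.]
scene 10 18 260 [319. 198.] [599.2 232.   13.7] [538. 170.  10.] [646. 277.  18.]
scene 10 18 84 [301. 206.] [570.8 183.   13.7] [539. 166.  10.] [604. 213.  18.]
scene 10 18 284 [225. 236.] [449.5 -10.1  14.2] [405. -53.  10.] [493.  34.  18.]
scene 10 18 618 [137. 316.] [ 402.  -314.5   14. ] [ 335. -377.   10.] [ 465. -247.   18.]
scene 10 18 143 [227. 343.] [ 626.9 -256.8   13.9] [ 581. -283.   10.] [ 656. -206.   18.]
scene 10 18 86 [162. 386.] [ 563.4 -417.    13.5] [ 555. -457.   10.] [ 579. -392.   18.]
scene 10 18 87 [178. 395.] [ 605.5 -413.4   13.3] [ 597. -457.   10.] [ 621. -379.   18.]
scene 10 18 41 [199. 405.] [ 656.7 -407.8   12.5] [ 644. -423.   10.] [ 664. -394.   17.]
```

View pics/top0c.png

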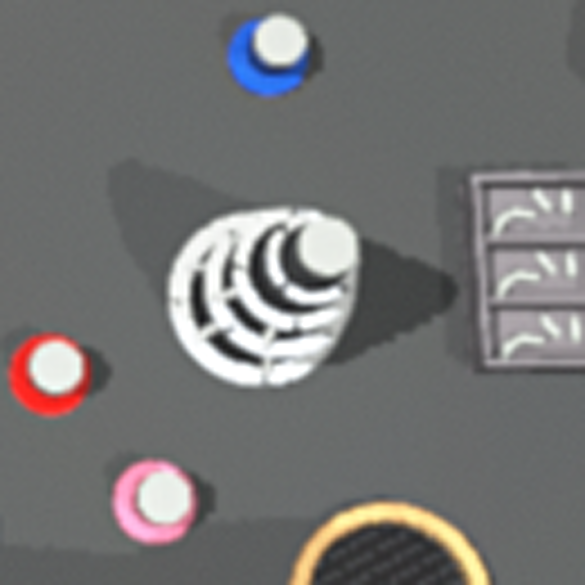

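View pics/scene0c.png

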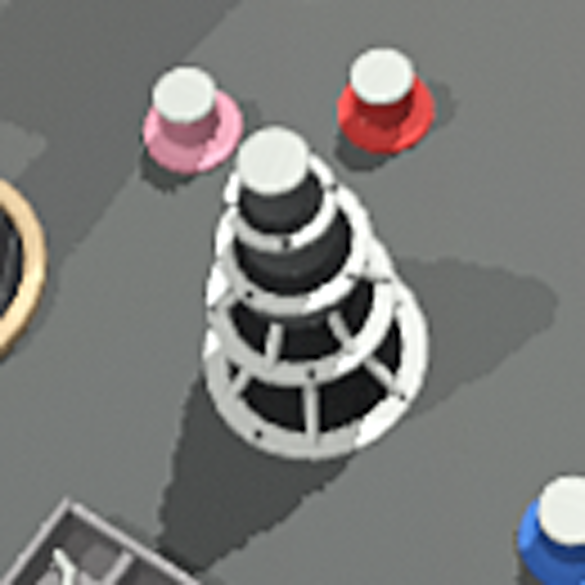

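Ring centres, averaged over the two views: woofer (377,313.5), midrange (401.5,-312.5), tweeter (593,221), supertweeter (449.5,-9.7). The stack is near (600,-234) and its top is at 206 mm. In the crop, the stack top sits on a bright flange, unlike the coloured look-alikes. Next I'll rise, square the tool yaw, and go over the stack to check with the wrist camera.

```bash
python3 -m creep '[{"grip":85,"linear":[0,0,-30],"rot":[0,0,0.1147]},{"grip":85,"linear":[0,0,-30],"rot":[0,0,0.1147]},{"grip":85,"linear":[0,0,-30],"rot":[0,0,0.1147]},{"grip":85,"linear":[0,0,0],"rot":[0,0,0]}]' 40; python3 -m creep '[{"grip":85,"linear":[26,-16,0],"rot":[0,0,0]},{"grip":85,"linear":[26,-16,0],"rot":[0,0,0]},{"grip":85,"linear":[26,-16,0],"rot":[0,0,0]},{"grip":85,"linear":[26,-16,0],"rot":[0,0,0]},{"grip":85,"linear":[26,-16,0],"rot":[0,0,0]},{"grip":85,"linear":[26,-16,0],"rot":[0,0,0]},{"grip":85,"linear":[26,-16,0],"rot":[0,0,0]},{"grip":85,"linear":[26,-16,0],"rot":[0,0,0]},{"grip":85,"linear":[26,-16,0],"rot":[0,0,0]},{"grip":85,"linear":[26,-16,0],"rot":[0,0,0]},{"grip":85,"linear":[26,-16,0],"rot":[0,0,0]},{"grip":85,"linear":[26,-16,0],"rot":[0,0,0]}]'
```

```text
time_s: 0.43
eef_pos: [177.2, -495.5, 326.7]
ee_rot: [0.004, 1.0, -0.003, 0.001]
force: [0.1, -0.2, -0.0]
grip_width: 0.992
time_s: 1.43
eef_pos: [490.1, -301.3, 320.6]
ee_rot: [-0.0, 1.0, 0.0, -0.0]
force: [0.1, -1.1, 0.1]
grip_width: 0.997
```

```bash
python3 -m creep '[{"grip":85,"linear":[25,-17,0],"rot":[0,0,0]},{"grip":85,"linear":[25,-17,0],"rot":[0,0,0]},{"grip":85,"linear":[25,-17,0],"rot":[0,0,0]},{"grip":85,"linear":[25,-17,0],"rot":[0,0,0]},{"grip":85,"linear":[11,0,0],"rot":[0,0,0]},{"grip":85,"linear":[0,0,0],"rot":[0,0,0]},{"grip":85,"linear":[0,0,0],"rot":[0,0,0]}]'
cat > w.py <<'E'
import sys
from h import *
n="wrist";name=sys.argv[1];zs=[float(a) for a in sys.argv[2:]]
s=sensors.sense();cp=imaging.camera_params(n)
p,d=imaging.capture(n);cv2.imwrite(f"pics/{name}.png",p[:,:,::-1])
print(s['eef_pos'].round(1),s['ee_rot'].round(4),'force',s['force'].round(1),'grip',round(s['grip_width'],3),'t',s['time_s'])
X=cloud(d,n,cp)
for z in zs:
    k=((abs(X[...,2]-z)<6)&(d>0)).astype(np.uint8)
    nn,lab,st,ce=cv2.connectedComponentsWithStats(k)
    for i in range(1,nn):
        if st[i,4]>300:
            c,_=cv2.findContours((lab==i).astype(np.uint8),cv2.RETR_EXTERNAL,cv2.CHAIN_APPROX_NONE)
            P=toplane(max(c,key=len)[:,0].astype(float),n,z,cp)
            print('z',z,st[i],'median z',np.median(X[lab==i][:,2]).round(1),'circ',circ(P).round(1),'bbox',P.min(0).round()[:2],P.max(0).round()[:2])
E
python3 w.py w1 206 169 125 71
```

```text
time_s: 2.02
eef_pos: [599.9, -234.5, 320.2]
ee_rot: [-0.0, 1.0, 0.0, -0.001]
force: [0.5, -1.1, -0.3]
grip_width: 0.996
[ 599.9 -234.5  320.2] [-3.e-04  1.e+00  3.e-04 -8.e-04] force [ 0.5 -1.1 -0.3] grip 0.996 t 2.0167
z 206.0 [ 254  181   45   45 1569] median z 206.3 circ [ 602.6 -235.1   16.7] bbox [ 585. -252.] [ 620. -219.]
z 169.0 [ 245  159   63   56 1353] median z 169.8 circ [ 602.2 -235.1   25.6] bbox [ 582. -261.] [ 629. -209.]
z 125.0 [ 237  137   79   64 1750] median z 125.7 circ [ 604.  -234.6   36.2] bbox [ 581. -272.] [ 642. -197.]
z 71.0 [ 235  121   87   69 1386] median z 71.5 circ [ 600.4 -236.    45.7] bbox [ 578. -284.] [ 652. -190.]
```

View pics/w1.png

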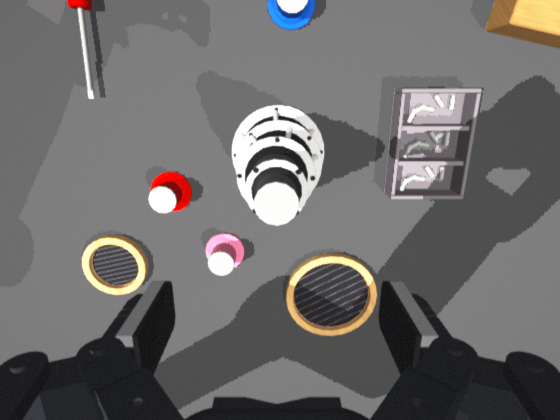

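The wrist view shows the stack top at (277,202), the midrange ring at (331,294), the supertweeter ring at (115,265), and the jaws clear on both sides. The supertweeter axis is at about (601,-235). I'll descend to TCP z 176 and grip.

```bash
python3 -m creep '[{"grip":85,"linear":[1,0,17],"rot":[0,0,0]},{"grip":85,"linear":[0,0.5,25],"rot":[0,0,0]},{"grip":85,"linear":[0,0,25],"rot":[0,0,0]},{"grip":85,"linear":[0,0,25],"rot":[0,0,0]},{"grip":85,"linear":[0,0,20],"rot":[0,0,0]},{"grip":85,"linear":[0,0,16],"rot":[0,0,0]},{"grip":85,"linear":[0,0,10],"rot":[0,0,0]},{"grip":85,"linear":[0,0,6],"rot":[0,0,0]},{"grip":70,"linear":[0,0,0],"rot":[0,0,0]},{"grip":60,"linear":[0,0,0],"rot":[0,0,0]}]'; python3 -m creep '[{"grip":50,"linear":[0,0,0],"rot":[0,0,0]},{"grip":45,"linear":[0,0,0],"rot":[0,0,0]},{"grip":40,"linear":[0,0,0],"rot":[0,0,0]},{"grip":38,"linear":[0,0,0],"rot":[0,0,0]},{"grip":36,"linear":[0,0,0],"rot":[0,0,0]},{"grip":34,"linear":[0,0,0],"rot":[0,0,0]},{"grip":31,"linear":[0,0,0],"rot":[0,0,0]},{"grip":25,"linear":[0,0,0],"rot":[0,0,0]},{"grip":25,"linear":[0,0,0],"rot":[0,0,0]},{"grip":25,"linear":[0,0,0],"rot":[0,0,0]}]' 40
```

```text
time_s: 2.9
eef_pos: [601.0, -235.3, 178.2]
ee_rot: [0.0, 1.0, -0.0, 0.0]
force: [-0.5, -0.1, 0.5]
grip_width: 0.746
time_s: 3.73
eef_pos: [601.2, -234.9, 177.6]
ee_rot: [0.0, 1.0, -0.0, 0.0]
force: [-0.1, 1.6, 3.4]
grip_width: 0.384
```

```bash
python3 -m creep '[{"grip":25,"linear":[0,0,-2],"rot":[0,0,0]},{"grip":25,"linear":[0,0,-4],"rot":[0,0,0]},{"grip":25,"linear":[0,0,-8],"rot":[0,0,0]},{"grip":25,"linear":[0,0,-12],"rot":[0,0,0]},{"grip":25,"linear":[0,0,-8],"rot":[0,0,0]},{"grip":25,"linear":[0,0,-4],"rot":[0,0,0]},{"grip":25,"linear":[0,0,0],"rot":[0,0,0]}]' ; python3 w.py w2 240 164 120 66 14
```

```text
time_s: 4.32
eef_pos: [601.3, -235.1, 216.5]
ee_rot: [0.001, 1.0, -0.0, 0.001]
force: [0.8, -0.3, -1.7]
grip_width: 0.39
[ 601.3 -235.1  216.5] [ 5.e-04  1.e+00 -1.e-04  8.e-04] force [ 0.8 -0.3 -1.7] grip 0.39 t 4.3167
z 240.0 [ 195  265  164   93 7430] median z 244.8 circ [ 602.2 -236.1   20.4] bbox [ 582. -267.] [ 623. -205.]
z 164.0 [ 233  193   82   42 1704] median z 164.2 circ [ 607.  -234.6   21.7] bbox [ 605. -258.] [ 629. -211.]
z 120.0 [ 219  158  111   83 2155] median z 125.2 circ [ 598.6 -234.6   35. ] bbox [ 582. -273.] [ 641. -196.]
z 66.0 [ 220  133  116   79 1653] median z 71.2 circ [ 601.1 -236.9   46.7] bbox [ 586. -286.] [ 652. -189.]
z 14.0 [ 14   0  26 104 843] median z 15.5 circ [ 870.9 4219.8 4239.3] bbox [674. -21.] [757. -11.]
z 14.0 [412  90  24 135 679] median z 14.1 circ [  615.6 -2402.6  2026.7] bbox [ 555. -380.] [ 685. -373.]
z 14.0 [439  96  89  42 494] median z 14.3 circ [ 680.  -424.5   41.1] bbox [ 643. -466.] [ 680. -390.]
z 14.0 [240 118  72  29 388] median z 11.3 circ [ 608.3 -236.5   43.4] bbox [ 634. -269.] [ 660. -202.]
z 14.0 [433 145  84  37 745] median z 12.4 circ [ 631.5 -430.4   34.2] bbox [ 600. -466.] [ 635. -390.]
z 14.0 [428 189  81  34 742] median z 12.5 circ [ 589.5 -431.3   33.4] bbox [ 557. -466.] [ 592. -390.]
z 14.0 [  33  275   82   70 2197] median z 14.1 circ [452.9 -11.1  44.4] bbox [409. -56.] [497.  34.]
z 14.0 [356 298  41  36 477] median z 14.1 circ [ 414.  -317.    53.3] bbox [ 423. -372.] [ 469. -323.]
z 14.0 [288 355  42  37 496] median z 14.1 circ [ 391.7 -298.7   44.5] bbox [ 340. -299.] [ 393. -250.]
```

View pics/w2.png

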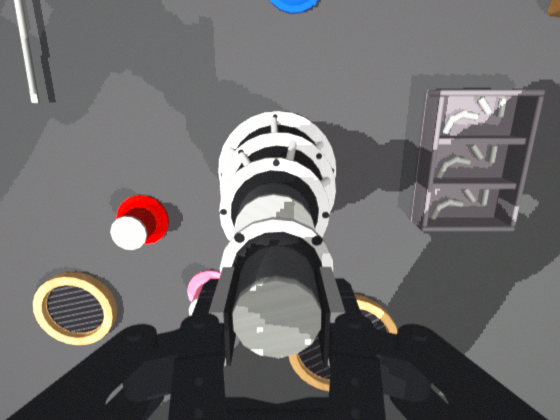

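Supertweeter is held level: its top is at 244.8, as expected, and the tweeter was left in place. I'll carry it to its ring.

```bash
python3 -m creep '[{"grip":25,"linear":[-5,-7.5,0],"rot":[0,0,0]},{"grip":25,"linear":[-10,-15,0],"rot":[0,0,0]},{"grip":25,"linear":[-15,-22.5,0],"rot":[0,0,0]},{"grip":25,"linear":[-15,-22.5,0],"rot":[0,0,0]},{"grip":25,"linear":[-15,-22.5,5],"rot":[0,0,0]},{"grip":25,"linear":[-15,-22.5,15],"rot":[0,0,0]},{"grip":25,"linear":[-15,-22.5,15],"rot":[0,0,0]},{"grip":25,"linear":[-15,-22.5,15],"rot":[0,0,0]},{"grip":25,"linear":[-15,-22.5,15],"rot":[0,0,0]},{"grip":25,"linear":[-15,-22.5,15],"rot":[0,0,0]},{"grip":25,"linear":[-10,-15,10],"rot":[0,0,0]},{"grip":25,"linear":[-6,-7.5,10],"rot":[0,0,0]}]' ;python3 -m creep '[{"grip":25,"linear":[0,0,15],"rot":[0,0,0]},{"grip":25,"linear":[0,0,15],"rot":[0,0,0]},{"grip":25,"linear":[0,0,15],"rot":[0,0,0]},{"grip":25,"linear":[0,0,8],"rot":[0,0,0]},{"grip":25,"linear":[0,0,0],"rot":[0,0,0]},{"grip":25,"linear":[0,0,0],"rot":[0,0,0]}]'; python3 w.py w3 14 
python3 - <<'E'
from h import *
p,d=imaging.capture("scene");cv2.imwrite("pics/s3.png",cv2.resize(p[160:300,130:330,::-1],None,fx=4,fy=4))
E
```

```text
time_s: 5.37
eef_pos: [448.3, -8.1, 114.3]
ee_rot: [-0.0, 1.0, 0.0, -0.001]
force: [0.7, -1.7, -0.8]
grip_width: 0.388
time_s: 5.87
eef_pos: [450.1, -9.9, 62.3]
ee_rot: [-0.0, 1.0, -0.0, -0.0]
force: [0.0, -0.1, -1.0]
grip_width: 0.384
[450.1  -9.9  62.3] [-1.e-04  1.e+00 -2.e-04 -3.e-04] force [ 0.  -0.1 -1. ] grip 0.384 t 5.8667
z 14.0 [407   0  52  80 924] median z 11.2 circ [555.4 -93.3  16.9] bbox [ 538. -101.] [572. -74.]
z 14.0 [ 198  162  153  117 5074] median z 14.1 circ [452.5  -9.6  41.8] bbox [427. -53.] [496.  34.]
z 14.0 [ 509  173   51   65 1065] median z 12.9 circ [ 471.9 -158.3   16.5] bbox [ 453. -164.] [ 490. -140.]
```

View pics/s3.png

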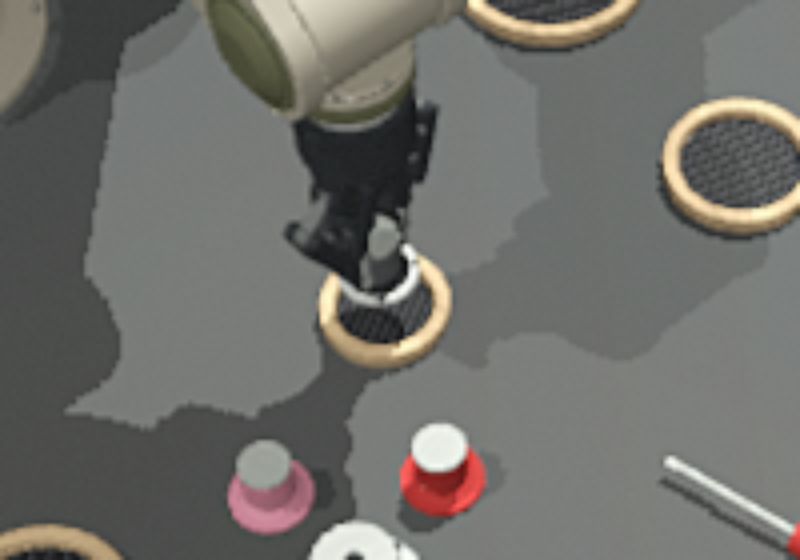

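View pics/w3.png

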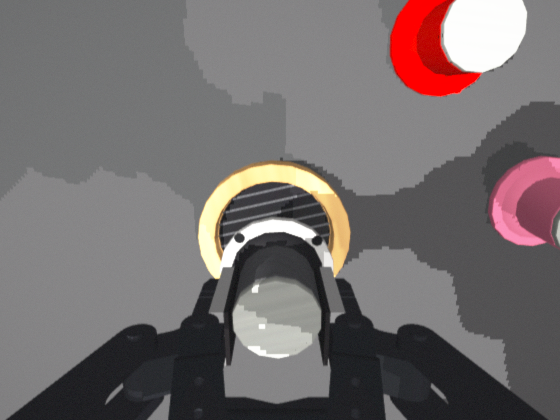

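The driver is centred over its ring: the ring spans columns 199–350 and the flange about 221–332. Lowering.

```bash
python3 -m creep '[{"grip":25,"linear":[0,0,12],"rot":[0,0,0]},{"grip":25,"linear":[0,0,12],"rot":[0,0,0]},{"grip":25,"linear":[0,0,9],"rot":[0,0,0]},{"grip":25,"linear":[0,0,5],"rot":[0,0,0]},{"grip":25,"linear":[0,0,2],"rot":[0,0,0]},{"grip":25,"linear":[0,0,1],"rot":[0,0,0]},{"grip":25,"linear":[0,0,0],"rot":[0,0,0]}]' ;python3 -m creep '[{"grip":25,"linear":[0,0,1],"rot":[0,0,0]},{"grip":25,"linear":[0,0,0],"rot":[0,0,0]}]';python3 -m creep '[{"grip":25,"linear":[0,0,1],"rot":[0,0,0]},{"grip":25,"linear":[0,0,0],"rot":[0,0,0]}]'
```

```text
time_s: 6.55
eef_pos: [450.3, -9.9, 21.6]
ee_rot: [0.0, 1.0, -0.0, 0.0]
force: [0.3, 0.1, -0.3]
grip_width: 0.384
time_s: 6.72
eef_pos: [450.3, -9.9, 20.5]
ee_rot: [0.0, 1.0, -0.0, 0.0]
force: [1.5, 0.2, -1.2]
grip_width: 0.386
time_s: 6.88
eef_pos: [450.3, -9.9, 19.6]
ee_rot: [0.0, 1.0, -0.0, 0.0]
force: [-0.4, 1.2, 1.1]
grip_width: 0.384
```

```bash
python3 -m creep '[{"grip":25,"linear":[0,0,0.7],"rot":[0,0,0]},{"grip":25,"linear":[0,0,0],"rot":[0,0,0]},{"grip":25,"linear":[0,0,0],"rot":[0,0,0]}]'; python3 -m creep '[{"grip":25,"linear":[0,0,0.5],"rot":[0,0,0]},{"grip":25,"linear":[0,0,0],"rot":[0,0,0]},{"grip":25,"linear":[0,0,0],"rot":[0,0,0]}]'
```

```text
time_s: 7.13
eef_pos: [450.4, -9.9, 19.5]
ee_rot: [0.0, 1.0, -0.0, 0.0]
force: [-4.1, -0.3, 12.8]
grip_width: 0.388
time_s: 7.38
eef_pos: [450.4, -9.9, 19.5]
ee_rot: [0.0, 1.0, -0.0, 0.0]
force: [-6.9, 1.0, 21.0]
grip_width: 0.388
```

Contact at z 19.5. I'll ease off and release, then rise.

```bash
python3 -m creep '[{"grip":25,"linear":[0,0,-0.8],"rot":[0,0,0]},{"grip":34,"linear":[0,0,0],"rot":[0,0,0]},{"grip":38,"linear":[0,0,0],"rot":[0,0,0]},{"grip":45,"linear":[0,0,0],"rot":[0,0,0]},{"grip":52,"linear":[0,0,0],"rot":[0,0,0]},{"grip":52,"linear":[0,0,-3],"rot":[0,0,0]},{"grip":60,"linear":[0,0,-10],"rot":[0,0,0]},{"grip":70,"linear":[0,0,-20],"rot":[0,0,0]},{"grip":85,"linear":[0,0,-30],"rot":[0,0,0]},{"grip":85,"linear":[0,0,-30],"rot":[0,0,0]},{"grip":85,"linear":[0,0,-30],"rot":[0,0,0]},{"grip":85,"linear":[0,0,0],"rot":[0,0,0]}]'; python3 w.py w4 48 14
```

```text
time_s: 8.38
eef_pos: [452.4, -10.4, 147.0]
ee_rot: [0.001, 1.0, -0.0, 0.004]
force: [1.2, -0.3, 0.5]
grip_width: 0.99
[452.4 -10.4 147. ] [ 0.0013  1.     -0.      0.0044] force [ 1.2 -0.3  0.5] grip 0.99 t 8.3833
z 48.0 [ 382   28   53   57 1513] median z 42.6 circ [555.9 -93.5  15.3] bbox [ 540. -110.] [572. -77.]
z 48.0 [ 466  165   48   46 1107] median z 42.5 circ [ 471.8 -159.    15.2] bbox [ 456. -175.] [ 488. -143.]
z 48.0 [ 252  192   47   47 1715] median z 48.3 circ [451.8 -11.   16.7] bbox [435. -27.] [469.   6.]
z 14.0 [   0    0   21   71 1134] median z 13.7 circ [547.3 116.3  67.4] bbox [550. 163.] [594. 186.]
z 14.0 [530   0  30  45 749] median z 12.3 circ [ 582.5 -199.    10.7] bbox [ 567. -210.] [ 594. -187.]
z 14.0 [366  36  33  53 329] median z 9.8 circ [555.8 -94.8  17.2] bbox [ 538. -100.] [572. -75.]
z 14.0 [ 219  147  110  106 3932] median z 14.1 circ [451.7  -9.4  43.3] bbox [408. -53.] [495.  34.]
z 14.0 [441 155  43  45 444] median z 12.1 circ [ 471.2 -159.9   16.9] bbox [ 454. -171.] [ 489. -141.]
z 14.0 [ 241  168   69   59 1509] median z 11.8 circ [452.2 -11.   25.4] bbox [431. -38.] [479.  17.]
z 14.0 [550 238  10  62 395] median z 12.0 circ [ 418.8 -360.9  115.5] bbox [ 363. -259.] [ 421. -243.]
```

View pics/w4.png

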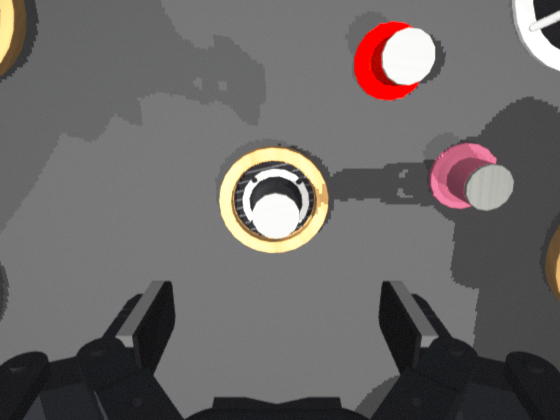

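Supertweeter is seated: its top is at 48.3 and it is centred in the ring at (275,200). Now the tweeter.

```bash
python3 -m creep '[{"grip":85,"linear":[5,7.5,-15],"rot":[0,0,0]},{"grip":85,"linear":[10,15,-28],"rot":[0,0,0]},{"grip":85,"linear":[15,22.5,-28],"rot":[0,0,0]},{"grip":85,"linear":[15,22.5,-28],"rot":[0,0,0]},{"grip":85,"linear":[15,22.5,-14],"rot":[0,0,0]},{"grip":85,"linear":[15,22.5,0],"rot":[0,0,0]},{"grip":85,"linear":[15,22.5,0],"rot":[0,0,0]},{"grip":85,"linear":[15,22.5,0],"rot":[0,0,0]},{"grip":85,"linear":[15,22.5,0],"rot":[0,0,0]},{"grip":85,"linear":[15,22.5,0],"rot":[0,0,0]},{"grip":85,"linear":[10,15,0],"rot":[0,0,0]},{"grip":85,"linear":[6,7.5,0],"rot":[0,0,0]}]';python3 -m creep '[{"grip":85,"linear":[0,0,0],"rot":[0,0,0]},{"grip":85,"linear":[0,0,0],"rot":[0,0,0]}]'; python3 w.py w5 164 125 71
```

```text
time_s: 9.43
eef_pos: [601.4, -236.9, 252.5]
ee_rot: [-0.001, 1.0, -0.001, -0.001]
force: [-0.7, 0.6, 0.4]
grip_width: 0.998
time_s: 9.6
eef_pos: [600.8, -234.8, 253.4]
ee_rot: [-0.001, 1.0, -0.0, -0.001]
force: [-0.3, -0.3, -0.0]
grip_width: 0.999
[ 600.8 -234.8  253.4] [-7.e-04  1.e+00 -3.e-04 -1.e-03] force [-0.3 -0.3 -0. ] grip 0.999 t 9.6
z 164.0 [ 240  177   71   68 3708] median z 164.3 circ [ 604.9 -234.7   23.7] bbox [ 581. -258.] [ 629. -211.]
z 125.0 [ 227  148   97   85 2887] median z 125.7 circ [ 603.6 -234.7   35.8] bbox [ 575. -272.] [ 642. -197.]
z 71.0 [ 227  127  104   77 1949] median z 71.5 circ [ 599.3 -236.1   46. ] bbox [ 583. -285.] [ 653. -190.]
```

View pics/w5.png

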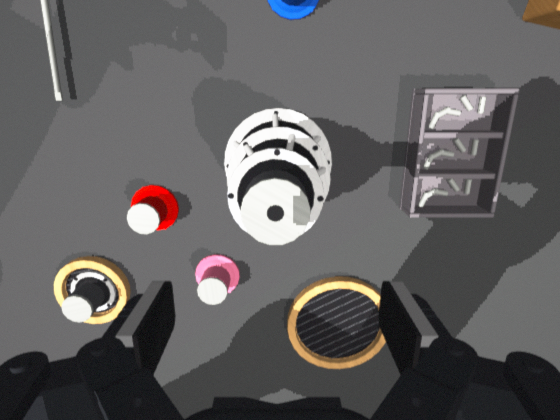

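The tweeter top is clean at (275,212), with its axis at about (603,-235). Descending 117 mm and gripping.

```bash
python3 -m creep '[{"grip":85,"linear":[2,0,15],"rot":[0,0,0]},{"grip":85,"linear":[0,0,25],"rot":[0,0,0]},{"grip":85,"linear":[0,0,25],"rot":[0,0,0]},{"grip":85,"linear":[0,0,20],"rot":[0,0,0]},{"grip":85,"linear":[0,0,16],"rot":[0,0,0]},{"grip":85,"linear":[0,0,10],"rot":[0,0,0]},{"grip":85,"linear":[0,0,6],"rot":[0,0,0]},{"grip":75,"linear":[0,0,0],"rot":[0,0,0]},{"grip":65,"linear":[0,0,0],"rot":[0,0,0]},{"grip":58,"linear":[0,0,0],"rot":[0,0,0]}]'; python3 -m creep '[{"grip":54,"linear":[0,0,0],"rot":[0,0,0]},{"grip":52,"linear":[0,0,0],"rot":[0,0,0]},{"grip":50,"linear":[0,0,0],"rot":[0,0,0]},{"grip":48,"linear":[0,0,0],"rot":[0,0,0]},{"grip":46,"linear":[0,0,0],"rot":[0,0,0]},{"grip":38,"linear":[0,0,0],"rot":[0,0,0]},{"grip":38,"linear":[0,0,0],"rot":[0,0,0]},{"grip":38,"linear":[0,0,0],"rot":[0,0,0]}]' 50
```

```text
time_s: 10.48
eef_pos: [603.4, -235.0, 139.1]
ee_rot: [0.001, 1.0, -0.0, 0.001]
force: [-0.0, 0.3, 0.8]
grip_width: 0.679
time_s: 11.15
eef_pos: [603.3, -234.6, 138.6]
ee_rot: [-0.0, 1.0, -0.0, 0.0]
force: [-1.2, 4.2, 5.5]
grip_width: 0.547
```

```bash
python3 -m creep '[{"grip":38,"linear":[0,0,-2],"rot":[0,0,0]},{"grip":38,"linear":[0,0,-4],"rot":[0,0,0]},{"grip":38,"linear":[0,0,-8],"rot":[0,0,0]},{"grip":38,"linear":[0,0,-12],"rot":[0,0,0]},{"grip":38,"linear":[0,0,-8],"rot":[0,0,0]},{"grip":38,"linear":[0,0,-4],"rot":[0,0,0]},{"grip":38,"linear":[0,0,0],"rot":[0,0,0]}]' ; python3 w.py w6 202 120 66
```

```text
time_s: 11.73
eef_pos: [603.3, -235.2, 177.0]
ee_rot: [0.001, 1.0, -0.0, 0.001]
force: [-0.2, -0.2, -2.5]
grip_width: 0.55
[ 603.3 -235.2  177. ] [ 5.e-04  1.e+00 -2.e-04  8.e-04] force [-0.2 -0.2 -2.5] grip 0.55 t 11.7333
z 202.0 [  175   250   204   116 12718] median z 202.7 circ [ 605.7 -236.3   25.6] bbox [ 581. -275.] [ 631. -198.]
z 66.0 [ 212  142  132   80 2268] median z 71.2 circ [ 602.1 -237.5   46.2] bbox [ 593. -286.] [ 652. -189.]
```

View pics/w6.png

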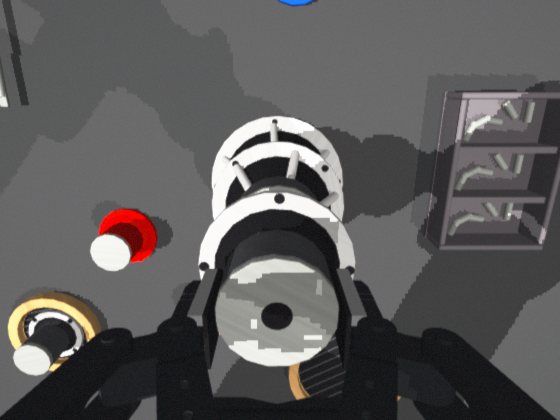

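Tweeter held level (top at 202.7). Carrying it to the ring at (593,221).

```bash
python3 -m creep '[{"grip":38,"linear":[0,-8,-2],"rot":[0,0,0]},{"grip":38,"linear":[-1,-16,0],"rot":[0,0,0]},{"grip":38,"linear":[-1,-25,0],"rot":[0,0,0]},{"grip":38,"linear":[-1,-32,0],"rot":[0,0,0]},{"grip":38,"linear":[-1,-32,0],"rot":[0,0,0]},{"grip":38,"linear":[-1,-32,0],"rot":[0,0,0]},{"grip":38,"linear":[-1,-32,0],"rot":[0,0,0]},{"grip":38,"linear":[-1,-32,0],"rot":[0,0,0]},{"grip":38,"linear":[-1,-32,0],"rot":[0,0,0]},{"grip":38,"linear":[-1,-32,5],"rot":[0,0,0]},{"grip":38,"linear":[-1,-32,10],"rot":[0,0,0]},{"grip":38,"linear":[0,-32,15],"rot":[0,0,0]}]'; python3 -m creep '[{"grip":38,"linear":[0,-32,15],"rot":[0,0,0]},{"grip":38,"linear":[0,-32,15],"rot":[0,0,0]},{"grip":38,"linear":[0,-25,15],"rot":[0,0,0]},{"grip":38,"linear":[0,-16,15],"rot":[0,0,0]},{"grip":38,"linear":[0,-10,10],"rot":[0,0,0]},{"grip":38,"linear":[0,-4,10],"rot":[0,0,0]},{"grip":38,"linear":[0,0,4],"rot":[0,0,0]},{"grip":38,"linear":[0,0,0],"rot":[0,0,0]},{"grip":38,"linear":[0,0,0],"rot":[0,0,0]}]';  python3 w.py w7 90 14; python3 - <<'E'
from h import *
p,d=imaging.capture("scene");cv2.imwrite("pics/s7.png",cv2.resize(p[110:250,230:430,::-1],None,fx=4,fy=4))
E
```

```text
time_s: 12.78
eef_pos: [592.5, 105.0, 148.5]
ee_rot: [-0.0, 1.0, 0.0, 0.001]
force: [0.5, -0.0, -2.6]
grip_width: 0.543
time_s: 13.53
eef_pos: [593.5, 220.2, 64.4]
ee_rot: [0.0, 1.0, -0.001, 0.0]
force: [-0.8, 0.0, -2.8]
grip_width: 0.547
[593.5 220.2  64.4] [ 0.e+00  1.e+00 -7.e-04  3.e-04] force [-0.8  0.  -2.8] grip 0.547 t 13.5333
z 90.0 [  175   251   204   116 12641] median z 90.0 circ [596.1 219.1  25.5] bbox [571. 181.] [622. 257.]
z 14.0 [ 178  142  189  139 6054] median z 14.1 circ [595.6 221.3  52.5] bbox [568. 167.] [650. 276.]
z 14.0 [540 388  20  31 349] median z 12.6 circ [472.8  28.8   8.5] bbox [459.  23.] [485.  38.]
```

View pics/w7.png

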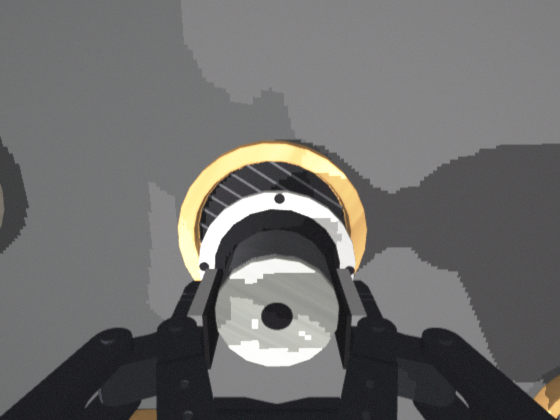

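View pics/s7.png

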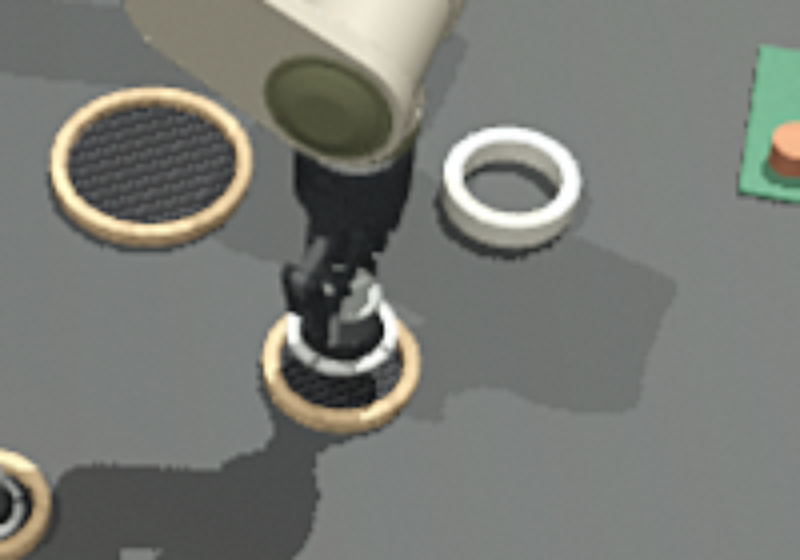

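It is slightly right of the ring centre (flange centre column 277, ring 273), so I'll shift 1.5 mm left and lower.

```bash
python3 -m creep '[{"grip":38,"linear":[0,-1.5,10],"rot":[0,0,0]},{"grip":38,"linear":[0,0,11],"rot":[0,0,0]},{"grip":38,"linear":[0,0,8],"rot":[0,0,0]},{"grip":38,"linear":[0,0,5],"rot":[0,0,0]},{"grip":38,"linear":[0,0,2],"rot":[0,0,0]},{"grip":38,"linear":[0,0,1],"rot":[0,0,0]},{"grip":38,"linear":[0,0,0],"rot":[0,0,0]},{"grip":38,"linear":[0,0,0],"rot":[0,0,0]}]' ;python3 -m creep '[{"grip":38,"linear":[0,0,1],"rot":[0,0,0]},{"grip":38,"linear":[0,0,0],"rot":[0,0,0]}]';python3 -m creep '[{"grip":38,"linear":[0,0,1],"rot":[0,0,0]},{"grip":38,"linear":[0,0,0],"rot":[0,0,0]},{"grip":38,"linear":[0,0,0],"rot":[0,0,0]}]'
```

```text
time_s: 14.3
eef_pos: [593.4, 222.6, 27.3]
ee_rot: [-0.0, 1.0, -0.0, 0.0]
force: [-0.5, 0.1, -3.8]
grip_width: 0.55
time_s: 14.47
eef_pos: [593.2, 222.6, 26.1]
ee_rot: [-0.0, 1.0, -0.0, 0.0]
force: [-0.4, -0.0, -4.7]
grip_width: 0.547
time_s: 14.72
eef_pos: [593.2, 222.6, 24.9]
ee_rot: [-0.0, 1.0, -0.0, -0.0]
force: [0.8, -0.7, -2.8]
grip_width: 0.546
```

```bash
python3 -m creep '[{"grip":38,"linear":[0,0,0.7],"rot":[0,0,0]},{"grip":38,"linear":[0,0,0],"rot":[0,0,0]},{"grip":38,"linear":[0,0,0],"rot":[0,0,0]}]'; python3 -m creep '[{"grip":38,"linear":[0,0,0.5],"rot":[0,0,0]},{"grip":38,"linear":[0,0,0],"rot":[0,0,0]},{"grip":38,"linear":[0,0,0],"rot":[0,0,0]}]'
```

```text
time_s: 14.97
eef_pos: [593.3, 222.6, 24.6]
ee_rot: [-0.0, 1.0, -0.0, 0.0]
force: [-2.1, -1.2, 2.1]
grip_width: 0.543
time_s: 15.22
eef_pos: [593.3, 222.6, 24.6]
ee_rot: [-0.0, 1.0, -0.0, 0.0]
force: [-4.3, -0.9, 6.6]
grip_width: 0.542
```

Contact at z 24.6, as expected. Releasing and rising.

```bash
python3 -m creep '[{"grip":38,"linear":[0,0,-0.3],"rot":[0,0,0]},{"grip":48,"linear":[0,0,0],"rot":[0,0,0]},{"grip":52,"linear":[0,0,0],"rot":[0,0,0]},{"grip":58,"linear":[0,0,0],"rot":[0,0,0]},{"grip":65,"linear":[0,0,0],"rot":[0,0,0]},{"grip":65,"linear":[0,0,-3],"rot":[0,0,0]},{"grip":70,"linear":[0,0,-10],"rot":[0,0,0]},{"grip":78,"linear":[0,0,-20],"rot":[0,0,0]},{"grip":85,"linear":[0,0,-30],"rot":[0,0,0]},{"grip":85,"linear":[0,0,-30],"rot":[0,0,0]},{"grip":85,"linear":[0,0,-30],"rot":[0,0,0]},{"grip":85,"linear":[0,0,0],"rot":[0,0,0]}]'; python3 w.py w8 50 14 11
```

```text
time_s: 16.22
eef_pos: [595.6, 223.1, 154.6]
ee_rot: [-0.001, 1.0, -0.0, 0.006]
force: [0.4, -0.3, 0.8]
grip_width: 0.997
[595.6 223.1 154.6] [-0.001   1.     -0.      0.0057] force [ 0.4 -0.3  0.8] grip 0.997 t 16.2167
z 50.0 [ 245  181   66   64 3279] median z 50.3 circ [594.9 221.5  23.7] bbox [571. 198.] [619. 245.]
z 14.0 [  0 103  84 115 972] median z 14.2 circ [622.  429.6  49. ] bbox [580. 378.] [671. 431.]
z 14.0 [ 211  132  134  129 4834] median z 14.1 circ [595.1 221.8  54.2] bbox [541. 167.] [649. 276.]
z 14.0 [ 232  154   92   83 2766] median z 11.8 circ [595.3 221.6  36.2] bbox [563. 184.] [632. 259.]
z 14.0 [ 472  303   88   56 1540] median z 13.7 circ [459.5  -2.8  37.4] bbox [439. -45.] [499.  39.]
z 14.0 [ 492  319   61   43 1240] median z 11.9 circ [457.   -5.4  24. ] bbox [435. -34.] [482.  20.]
z 14.0 [ 163  340   99   61 1403] median z 13.9 circ [394.2 301.1  58.5] bbox [388. 238.] [459. 330.]
z 11.0 [  3 103  82 114 945] median z 11.2 circ [621.8 430.   49.1] bbox [580. 378.] [671. 431.]
z 11.0 [ 211  132  134  129 9662] median z 12.8 circ [594.3 221.8  54.8] bbox [539. 167.] [649. 277.]
z 11.0 [ 472  301   88   61 3364] median z 11.9 circ [464.8  -2.1  34.9] bbox [433. -47.] [499.  38.]
z 11.0 [ 154  338  108   82 5390] median z 7.1 circ [413.1 296.3  44.4] bbox [360. 238.] [459. 343.]
```

View pics/w8.png

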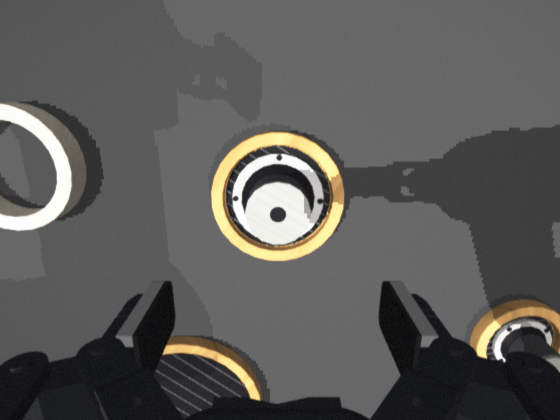

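Tweeter is seated and centred at (278,200), top at 50.3. Back to the stack for the midrange.

```bash
python3 -m creep '[{"grip":85,"linear":[0,8,-10],"rot":[0,0,0]},{"grip":85,"linear":[1,16,-15],"rot":[0,0,0]},{"grip":85,"linear":[1,25,-15],"rot":[0,0,0]},{"grip":85,"linear":[1,33,-8],"rot":[0,0,0]},{"grip":85,"linear":[1,33,0],"rot":[0,0,0]},{"grip":85,"linear":[1,33,0],"rot":[0,0,0]},{"grip":85,"linear":[1,33,0],"rot":[0,0,0]},{"grip":85,"linear":[1,33,0],"rot":[0,0,0]},{"grip":85,"linear":[1,33,0],"rot":[0,0,0]},{"grip":85,"linear":[1,33,0],"rot":[0,0,0]},{"grip":85,"linear":[0,33,0],"rot":[0,0,0]},{"grip":85,"linear":[0,33,0],"rot":[0,0,0]}]'; python3 -m creep '[{"grip":85,"linear":[0,33,0],"rot":[0,0,0]},{"grip":85,"linear":[0,33,0],"rot":[0,0,0]},{"grip":85,"linear":[0,25,0],"rot":[0,0,0]},{"grip":85,"linear":[0,14,0],"rot":[0,0,0]},{"grip":85,"linear":[0,6,0],"rot":[0,0,0]},{"grip":85,"linear":[0,0,0],"rot":[0,0,0]},{"grip":85,"linear":[0,0,0],"rot":[0,0,0]}]'; python3 w.py w9 120 71 
```

```text
time_s: 17.27
eef_pos: [601.2, -125.4, 194.5]
ee_rot: [-0.0, 1.0, -0.0, -0.001]
force: [0.6, 0.8, -0.3]
grip_width: 1.0
time_s: 17.85
eef_pos: [602.0, -233.3, 194.9]
ee_rot: [-0.0, 1.0, 0.0, -0.0]
force: [0.6, 0.3, 0.1]
grip_width: 0.992
[ 602.  -233.3  194.9] [-3.e-04  1.e+00  2.e-04 -2.e-04] force [0.6 0.3 0.1] grip 0.992 t 17.85
z 120.0 [ 237  176   89   86 6032] median z 120.3 circ [ 605.6 -237.2   28.7] bbox [ 577. -266.] [ 635. -209.]
z 71.0 [ 219  136  124  110 3739] median z 71.5 circ [ 601.8 -237.6   44.2] bbox [ 567. -285.] [ 653. -190.]
```

View pics/w9.png

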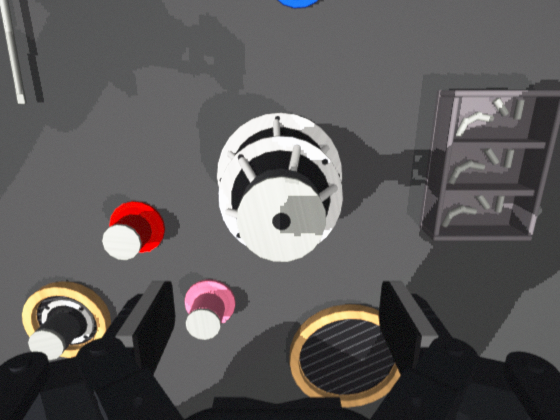

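Midrange top at (282,219), axis at about (604,-237). Shifting, descending and gripping.

```bash
python3 -m creep '[{"grip":85,"linear":[2,4,10],"rot":[0,0,0]},{"grip":85,"linear":[0,0,20],"rot":[0,0,0]},{"grip":85,"linear":[0,0,22],"rot":[0,0,0]},{"grip":85,"linear":[0,0,20],"rot":[0,0,0]},{"grip":85,"linear":[0,0,16],"rot":[0,0,0]},{"grip":85,"linear":[0,0,10],"rot":[0,0,0]},{"grip":85,"linear":[0,0,6],"rot":[0,0,0]},{"grip":78,"linear":[0,0,2],"rot":[0,0,0]},{"grip":70,"linear":[0,0,0],"rot":[0,0,0]},{"grip":65,"linear":[0,0,0],"rot":[0,0,0]}]'; python3 -m creep '[{"grip":63,"linear":[0,0,0],"rot":[0,0,0]},{"grip":61,"linear":[0,0,0],"rot":[0,0,0]},{"grip":59,"linear":[0,0,0],"rot":[0,0,0]},{"grip":57,"linear":[0,0,0],"rot":[0,0,0]},{"grip":54,"linear":[0,0,0],"rot":[0,0,0]},{"grip":48,"linear":[0,0,0],"rot":[0,0,0]},{"grip":48,"linear":[0,0,0],"rot":[0,0,0]},{"grip":48,"linear":[0,0,0],"rot":[0,0,0]}]' 60; python3 -m creep '[{"grip":48,"linear":[0,0,-2],"rot":[0,0,0]},{"grip":48,"linear":[0,0,-4],"rot":[0,0,0]},{"grip":48,"linear":[0,0,-8],"rot":[0,0,0]},{"grip":48,"linear":[0,0,-12],"rot":[0,0,0]},{"grip":48,"linear":[0,0,-8],"rot":[0,0,0]},{"grip":48,"linear":[0,0,-4],"rot":[0,0,0]},{"grip":48,"linear":[0,0,0],"rot":[0,0,0]}]' ; python3 w.py w10 158 66 14
```

```text
time_s: 18.73
eef_pos: [604.5, -238.5, 89.9]
ee_rot: [0.0, 1.0, -0.0, 0.001]
force: [0.4, -1.3, 0.5]
grip_width: 0.757
time_s: 19.4
eef_pos: [604.6, -237.8, 90.4]
ee_rot: [-0.0, 1.0, 0.0, 0.001]
force: [-1.2, 4.5, 7.1]
grip_width: 0.662
time_s: 19.98
eef_pos: [604.5, -238.8, 128.6]
ee_rot: [0.001, 1.0, -0.0, 0.001]
force: [0.7, 0.7, -5.0]
grip_width: 0.659
[ 604.5 -238.8  128.6] [ 7.0e-04  1.0e+00 -2.0e-04  1.1e-03] force [ 0.7  0.7 -5. ] grip 0.659 t 19.9833
z 158.0 [  157   245   240   141 18736] median z 158.4 circ [ 606.4 -239.8   30.3] bbox [ 576. -284.] [ 636. -196.]
z 14.0 [ 445   94   39  176 1499] median z 14.2 circ [  624.3 -1174.7   799.3] bbox [ 553. -381.] [ 685. -372.]
z 14.0 [492 120  46  32 497] median z 11.6 circ [ 651.1 -409.3   14.7] bbox [ 646. -423.] [ 668. -393.]
z 14.0 [ 208  131  125   59 1562] median z 13.9 circ [ 607.  -236.9   44.7] bbox [ 619. -280.] [ 660. -190.]
z 14.0 [480 180  80  34 827] median z 12.0 circ [ 610.4 -417.9   17.4] bbox [ 600. -453.] [ 625. -393.]
z 14.0 [ 471  230   89   36 1090] median z 12.2 circ [ 585.6 -430.    30.3] bbox [ 556. -463.] [ 586. -393.]
z 14.0 [ 75 240  48  41 520] median z 12.2 circ [559.4 -99.1  16.8] bbox [ 543. -118.] [578. -83.]
z 14.0 [   0  327   62   52 1889] median z 13.2 circ [474.  -26.1  22.4] bbox [446. -54.] [499.   2.]
z 14.0 [287 353  69  49 639] median z 14.1 circ [ 316.2 -381.9  168. ] bbox [ 419. -309.] [ 472. -249.]
```

View pics/w10.png

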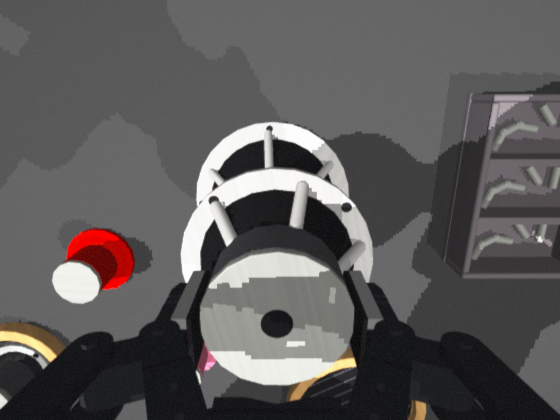

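Midrange held level (top at 158.4). Carrying it to its ring.

```bash
python3 -m creep '[{"grip":48,"linear":[-8,3,0],"rot":[0,0,0]},{"grip":48,"linear":[-14,5,0],"rot":[0,0,0]},{"grip":48,"linear":[-19,7,0],"rot":[0,0,0]},{"grip":48,"linear":[-19,7,0],"rot":[0,0,0]},{"grip":48,"linear":[-19,7,0],"rot":[0,0,0]},{"grip":48,"linear":[-19,7,0],"rot":[0,0,0]},{"grip":48,"linear":[-19,7,0],"rot":[0,0,0]},{"grip":48,"linear":[-19,7,10],"rot":[0,0,0]},{"grip":48,"linear":[-19,7,12],"rot":[0,0,0]},{"grip":48,"linear":[-19,7,12],"rot":[0,0,0]},{"grip":48,"linear":[-16,6,10],"rot":[0,0,0]},{"grip":48,"linear":[-13,4,10],"rot":[0,0,0]}]'; python3 -m creep '[{"grip":48,"linear":[0,0,4],"rot":[0,0,0]},{"grip":48,"linear":[0,0,0],"rot":[0,0,0]},{"grip":48,"linear":[0,0,0],"rot":[0,0,0]}]'; python3 w.py w11 100 14
```

```text
time_s: 21.03
eef_pos: [399.1, -312.5, 72.2]
ee_rot: [-0.0, 1.0, -0.001, -0.0]
force: [0.1, -0.4, -5.7]
grip_width: 0.658
time_s: 21.28
eef_pos: [401.2, -312.3, 69.2]
ee_rot: [0.0, 1.0, -0.0, 0.0]
force: [-0.4, -0.4, -4.7]
grip_width: 0.66
[ 401.2 -312.3   69.2] [ 1.e-04  1.e+00 -1.e-04  1.e-04] force [-0.4 -0.4 -4.7] grip 0.66 t 21.2833
z 100.0 [  155   246   243   140 18652] median z 99.1 circ [ 403.6 -313.4   29.9] bbox [ 375. -357.] [ 434. -269.]
z 14.0 [   0   81   40   70 1106] median z 12.6 circ [ 470.4 -167.9   16.6] bbox [ 453. -187.] [ 488. -162.]
z 14.0 [ 167  122  219  156 6737] median z 14.1 circ [ 402.4 -313.4   62.8] bbox [ 375. -377.] [ 468. -249.]
```

View pics/w11.png

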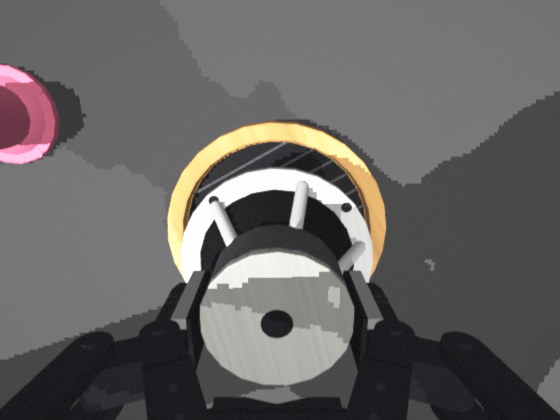

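Centred: ring columns 167–386, flange 181–373. Lowering.

```bash
python3 -m creep '[{"grip":48,"linear":[0,0,10],"rot":[0,0,0]},{"grip":48,"linear":[0,0,11],"rot":[0,0,0]},{"grip":48,"linear":[0,0,8],"rot":[0,0,0]},{"grip":48,"linear":[0,0,4],"rot":[0,0,0]},{"grip":48,"linear":[0,0,2],"rot":[0,0,0]},{"grip":48,"linear":[0,0,1],"rot":[0,0,0]},{"grip":48,"linear":[0,0,0],"rot":[0,0,0]},{"grip":48,"linear":[0,0,0],"rot":[0,0,0]}]' ;python3 -m creep '[{"grip":48,"linear":[0,0,1],"rot":[0,0,0]},{"grip":48,"linear":[0,0,0],"rot":[0,0,0]}]';python3 -m creep '[{"grip":48,"linear":[0,0,1],"rot":[0,0,0]},{"grip":48,"linear":[0,0,0],"rot":[0,0,0]},{"grip":48,"linear":[0,0,0],"rot":[0,0,0]}]'
```

```text
time_s: 22.0
eef_pos: [401.2, -312.6, 33.3]
ee_rot: [0.0, 1.0, -0.0, 0.0]
force: [0.3, -1.1, -5.2]
grip_width: 0.66
time_s: 22.17
eef_pos: [401.1, -312.4, 32.1]
ee_rot: [0.0, 1.0, -0.0, 0.0]
force: [-0.8, 0.3, -5.6]
grip_width: 0.661
time_s: 22.42
eef_pos: [401.0, -312.4, 31.0]
ee_rot: [0.0, 1.0, -0.0, 0.0]
force: [-0.5, 0.6, -3.8]
grip_width: 0.661
```

```bash
python3 -m creep '[{"grip":48,"linear":[0,0,0.8],"rot":[0,0,0]},{"grip":48,"linear":[0,0,0],"rot":[0,0,0]},{"grip":48,"linear":[0,0,0],"rot":[0,0,0]}]'; python3 -m creep '[{"grip":48,"linear":[0,0,0.4],"rot":[0,0,0]},{"grip":48,"linear":[0,0,0],"rot":[0,0,0]},{"grip":48,"linear":[0,0,0],"rot":[0,0,0]}]'
```

```text
time_s: 22.67
eef_pos: [401.0, -312.4, 30.4]
ee_rot: [0.0, 1.0, -0.0, 0.0]
force: [-0.4, 0.7, -1.6]
grip_width: 0.666
time_s: 22.92
eef_pos: [401.0, -312.4, 30.4]
ee_rot: [0.0, 1.0, -0.0, 0.0]
force: [-3.2, 1.2, 5.4]
grip_width: 0.662
```

Contact at 30.4, as expected. Releasing.

```bash
python3 -m creep '[{"grip":48,"linear":[0,0,-0.3],"rot":[0,0,0]},{"grip":58,"linear":[0,0,0],"rot":[0,0,0]},{"grip":62,"linear":[0,0,0],"rot":[0,0,0]},{"grip":68,"linear":[0,0,0],"rot":[0,0,0]},{"grip":75,"linear":[0,0,0],"rot":[0,0,0]},{"grip":75,"linear":[0,0,-3],"rot":[0,0,0]},{"grip":80,"linear":[0,0,-10],"rot":[0,0,0]},{"grip":85,"linear":[0,0,-20],"rot":[0,0,0]},{"grip":85,"linear":[0,0,-30],"rot":[0,0,0]},{"grip":85,"linear":[0,0,-30],"rot":[0,0,0]},{"grip":85,"linear":[0,0,-20],"rot":[0,0,0]},{"grip":85,"linear":[0,0,0],"rot":[0,0,0]}]'; python3 w.py w12 60 14
```

```text
time_s: 23.92
eef_pos: [402.3, -313.8, 148.1]
ee_rot: [0.003, 1.0, -0.0, 0.003]
force: [0.9, -1.3, 0.8]
grip_width: 0.992
[ 402.3 -313.8  148.1] [ 0.0033  1.     -0.      0.0027] force [ 0.9 -1.3  0.8] grip 0.992 t 23.9167
z 60.0 [ 232  177   84   82 5382] median z 60.3 circ [ 402.2 -313.5   28.7] bbox [ 373. -342.] [ 432. -285.]
z 14.0 [ 64  86  36  53 490] median z 11.6 circ [ 470.4 -165.6   17.1] bbox [ 452. -185.] [ 489. -162.]
z 14.0 [ 193  116  162  157 6158] median z 14.1 circ [ 403.1 -313.2   64.1] bbox [ 338. -378.] [ 468. -249.]
z 14.0 [ 215  140  118  105 3843] median z 11.7 circ [ 400.9 -313.5   44.5] bbox [ 364. -360.] [ 450. -266.]
```

View pics/w12.png

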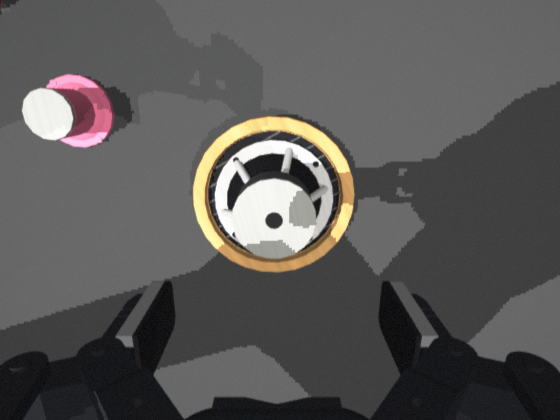

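Midrange is seated and centred, top at 60.3. Now the woofer.

```bash
python3 -m creep '[{"grip":85,"linear":[8,-3,0],"rot":[0,0,0]},{"grip":85,"linear":[14,-5,0],"rot":[0,0,0]},{"grip":85,"linear":[20,-7,0],"rot":[0,0,0]},{"grip":85,"linear":[20,-7,0],"rot":[0,0,0]},{"grip":85,"linear":[20,-7,0],"rot":[0,0,0]},{"grip":85,"linear":[20,-7,0],"rot":[0,0,0]},{"grip":85,"linear":[20,-7,0],"rot":[0,0,0]},{"grip":85,"linear":[20,-7,0],"rot":[0,0,0]},{"grip":85,"linear":[20,-7,0],"rot":[0,0,0]},{"grip":85,"linear":[20,-7,0],"rot":[0,0,0]},{"grip":85,"linear":[14,-6,0],"rot":[0,0,0]},{"grip":85,"linear":[6,-5,0],"rot":[0,0,0]}]'; python3 -m creep '[{"grip":85,"linear":[0,0,0],"rot":[0,0,0]},{"grip":85,"linear":[0,0,0],"rot":[0,0,0]},{"grip":85,"linear":[0,0,0],"rot":[0,0,0]}]'; python3 w.py w13 66
```

```text
time_s: 24.97
eef_pos: [604.3, -235.9, 141.3]
ee_rot: [-0.001, 1.0, 0.0, -0.001]
force: [-0.3, 0.3, -0.7]
grip_width: 1.001
time_s: 25.22
eef_pos: [602.3, -237.6, 142.8]
ee_rot: [-0.0, 1.0, -0.0, -0.0]
force: [-0.5, 0.2, 0.5]
grip_width: 0.993
[ 602.3 -237.6  142.8] [-2.e-04  1.e+00 -4.e-04 -4.e-04] force [-0.5  0.2  0.5] grip 0.993 t 25.2167
z 66.0 [ 225  168   98   94 7258] median z 66.3 circ [ 607.6 -236.8   31.6] bbox [ 576. -268.] [ 639. -205.]
```

View pics/w13.png

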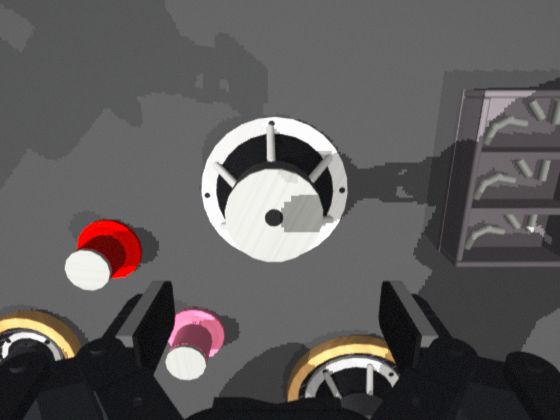

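Woofer axis at about (606,-237). Descending 109 mm and gripping.

```bash
python3 -m creep '[{"grip":85,"linear":[4,-1,12],"rot":[0,0,0]},{"grip":85,"linear":[0,0,22],"rot":[0,0,0]},{"grip":85,"linear":[0,0,22],"rot":[0,0,0]},{"grip":85,"linear":[0,0,20],"rot":[0,0,0]},{"grip":85,"linear":[0,0,16],"rot":[0,0,0]},{"grip":85,"linear":[0,0,10],"rot":[0,0,0]},{"grip":85,"linear":[0,0,5],"rot":[0,0,0]},{"grip":82,"linear":[0,0,2],"rot":[0,0,0]},{"grip":76,"linear":[0,0,0],"rot":[0,0,0]},{"grip":71,"linear":[0,0,0],"rot":[0,0,0]}]'; python3 -m creep '[{"grip":69,"linear":[0,0,0],"rot":[0,0,0]},{"grip":67,"linear":[0,0,0],"rot":[0,0,0]},{"grip":65,"linear":[0,0,0],"rot":[0,0,0]},{"grip":63,"linear":[0,0,0],"rot":[0,0,0]},{"grip":60,"linear":[0,0,0],"rot":[0,0,0]},{"grip":54,"linear":[0,0,0],"rot":[0,0,0]},{"grip":54,"linear":[0,0,0],"rot":[0,0,0]},{"grip":54,"linear":[0,0,0],"rot":[0,0,0]}]' 80; python3 -m creep '[{"grip":54,"linear":[0,0,-2],"rot":[0,0,0]},{"grip":54,"linear":[0,0,-4],"rot":[0,0,0]},{"grip":54,"linear":[0,0,-8],"rot":[0,0,0]},{"grip":54,"linear":[0,0,-14],"rot":[0,0,0]},{"grip":54,"linear":[0,0,-14],"rot":[0,0,0]},{"grip":54,"linear":[0,0,-14],"rot":[0,0,0]},{"grip":54,"linear":[0,0,-14],"rot":[0,0,0]},{"grip":54,"linear":[0,0,-10],"rot":[0,0,0]},{"grip":54,"linear":[0,0,-5],"rot":[0,0,0]},{"grip":54,"linear":[0,0,0],"rot":[0,0,0]}]' ; python3 w.py w14 151
```

```text
time_s: 26.1
eef_pos: [607.5, -236.7, 35.0]
ee_rot: [0.0, 1.0, -0.0, 0.001]
force: [1.1, 0.5, 0.8]
grip_width: 0.831
time_s: 26.77
eef_pos: [607.3, -236.0, 35.4]
ee_rot: [-0.0, 1.0, -0.0, 0.0]
force: [-2.2, 3.6, 9.0]
grip_width: 0.726
time_s: 27.6
eef_pos: [607.3, -236.7, 120.1]
ee_rot: [0.0, 1.0, -0.0, 0.001]
force: [0.1, 0.2, -7.5]
grip_width: 0.731
[ 607.3 -236.7  120.1] [ 4.e-04  1.e+00 -2.e-04  7.e-04] force [ 0.1  0.2 -7.5] grip 0.731 t 27.6
z 151.0 [  148   241   259   154 22547] median z 150.9 circ [ 608.6 -237.8   33. ] bbox [ 576. -285.] [ 641. -191.]
```

View pics/w14.png

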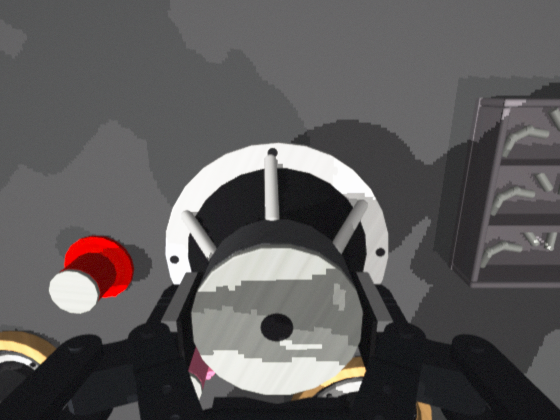

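Woofer held level (top at 150.9). Carrying it high over the small parts to its ring at (377,313).

```bash
python3 -m creep '[{"grip":54,"linear":[-3,-6,-10],"rot":[0,0,0]},{"grip":54,"linear":[-5,-12,-10],"rot":[0,0,0]},{"grip":54,"linear":[-8,-18,0],"rot":[0,0,0]},{"grip":54,"linear":[-11,-26,0],"rot":[0,0,0]},{"grip":54,"linear":[-11,-26,0],"rot":[0,0,0]},{"grip":54,"linear":[-11,-26,0],"rot":[0,0,0]},{"grip":54,"linear":[-11,-26,0],"rot":[0,0,0]},{"grip":54,"linear":[-11,-26,0],"rot":[0,0,0]},{"grip":54,"linear":[-11,-26,0],"rot":[0,0,0]},{"grip":54,"linear":[-11,-26,0],"rot":[0,0,0]},{"grip":54,"linear":[-11,-26,0],"rot":[0,0,0]},{"grip":54,"linear":[-11,-26,0],"rot":[0,0,0]}]'; python3 -m creep '[{"grip":54,"linear":[-12,-28,0],"rot":[0,0,0]},{"grip":54,"linear":[-12,-28,0],"rot":[0,0,0]},{"grip":54,"linear":[-12,-28,0],"rot":[0,0,0]},{"grip":54,"linear":[-12,-28,0],"rot":[0,0,0]},{"grip":54,"linear":[-12,-28,0],"rot":[0,0,0]},{"grip":54,"linear":[-12,-28,0],"rot":[0,0,0]},{"grip":54,"linear":[-12,-28,0],"rot":[0,0,0]},{"grip":54,"linear":[-12,-28,8],"rot":[0,0,0]},{"grip":54,"linear":[-8,-22,12],"rot":[0,0,0]},{"grip":54,"linear":[-6,-16,12],"rot":[0,0,0]},{"grip":54,"linear":[-4,-12,12],"rot":[0,0,0]},{"grip":54,"linear":[-1,-6,12],"rot":[0,0,0]}]'; python3 -m creep '[{"grip":54,"linear":[0,0,6],"rot":[0,0,0]},{"grip":54,"linear":[0,0,0],"rot":[0,0,0]},{"grip":54,"linear":[0,0,0],"rot":[0,0,0]}]';python3 w.py w15 107 14
```

```text
time_s: 28.65
eef_pos: [490.8, 35.1, 139.2]
ee_rot: [-0.0, 1.0, -0.0, -0.0]
force: [0.6, 0.0, -7.2]
grip_width: 0.728
time_s: 29.65
eef_pos: [375.8, 315.1, 82.7]
ee_rot: [-0.0, 1.0, 0.001, -0.0]
force: [0.7, 0.2, -6.7]
grip_width: 0.726
time_s: 29.9
eef_pos: [377.2, 313.3, 77.4]
ee_rot: [0.0, 1.0, -0.0, -0.0]
force: [0.4, 0.3, -7.1]
grip_width: 0.726
[377.2 313.3  77.4] [ 1.e-04  1.e+00 -3.e-04 -1.e-04] force [ 0.4  0.3 -7.1] grip 0.726 t 29.9
z 107.0 [  149   239   257   156 22598] median z 108.2 circ [377.9 312.2  33.5] bbox [345. 265.] [412. 359.]
z 14.0 [ 152  101  245  183 7326] median z 14.2 circ [377.3 313.6  73.6] bbox [342. 239.] [454. 389.]
```

View pics/w15.png

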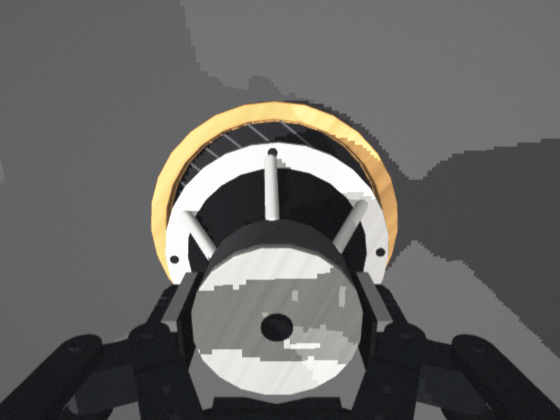

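Nearly centred: ring columns 152–397, flange 165–388. Lowering with a 1 mm nudge left.

```bash
python3 -m creep '[{"grip":54,"linear":[0,-1,10],"rot":[0,0,0]},{"grip":54,"linear":[0,0,10],"rot":[0,0,0]},{"grip":54,"linear":[0,0,7],"rot":[0,0,0]},{"grip":54,"linear":[0,0,4],"rot":[0,0,0]},{"grip":54,"linear":[0,0,2],"rot":[0,0,0]},{"grip":54,"linear":[0,0,1],"rot":[0,0,0]},{"grip":54,"linear":[0,0,0],"rot":[0,0,0]},{"grip":54,"linear":[0,0,0],"rot":[0,0,0]}]' ;python3 -m creep '[{"grip":54,"linear":[0,0,0.8],"rot":[0,0,0]},{"grip":54,"linear":[0,0,0],"rot":[0,0,0]},{"grip":54,"linear":[0,0,0],"rot":[0,0,0]}]'
```

```text
time_s: 30.62
eef_pos: [377.4, 314.7, 43.3]
ee_rot: [-0.0, 1.0, -0.0, 0.0]
force: [0.5, -0.2, -7.2]
grip_width: 0.723
time_s: 30.87
eef_pos: [377.2, 314.7, 42.4]
ee_rot: [-0.0, 1.0, -0.0, 0.0]
force: [0.7, -0.7, -6.6]
grip_width: 0.726
```

```bash
python3 -m creep '[{"grip":54,"linear":[0,0,0.8],"rot":[0,0,0]},{"grip":54,"linear":[0,0,0],"rot":[0,0,0]},{"grip":54,"linear":[0,0,0],"rot":[0,0,0]}]'; python3 -m creep '[{"grip":54,"linear":[0,0,0.6],"rot":[0,0,0]},{"grip":54,"linear":[0,0,0],"rot":[0,0,0]},{"grip":54,"linear":[0,0,0],"rot":[0,0,0]}]'
```

```text
time_s: 31.12
eef_pos: [377.2, 314.7, 41.5]
ee_rot: [-0.0, 1.0, -0.0, -0.0]
force: [-0.6, 0.4, -6.8]
grip_width: 0.724
time_s: 31.37
eef_pos: [377.2, 314.6, 41.4]
ee_rot: [-0.0, 1.0, -0.0, 0.0]
force: [-4.6, -2.8, 4.2]
grip_width: 0.725
```

Contact at 41.4, as expected. Releasing and rising well clear.

```bash
python3 -m creep '[{"grip":54,"linear":[0,0,-0.3],"rot":[0,0,0]},{"grip":64,"linear":[0,0,0],"rot":[0,0,0]},{"grip":68,"linear":[0,0,0],"rot":[0,0,0]},{"grip":74,"linear":[0,0,0],"rot":[0,0,0]},{"grip":80,"linear":[0,0,0],"rot":[0,0,0]},{"grip":80,"linear":[0,0,-3],"rot":[0,0,0]},{"grip":85,"linear":[0,0,-10],"rot":[0,0,0]},{"grip":85,"linear":[0,0,-20],"rot":[0,0,0]},{"grip":85,"linear":[0,0,-30],"rot":[0,0,0]},{"grip":85,"linear":[0,0,-30],"rot":[0,0,0]},{"grip":85,"linear":[0,0,-20],"rot":[0,0,0]},{"grip":85,"linear":[0,0,0],"rot":[0,0,0]}]'; python3 w.py w16 72 14;python3 - <<'E'
from h import *
for n in ("top","scene"):
    p,d=imaging.capture(n);cv2.imwrite(f"pics/{n}9.png",p[:,:,::-1])
    a=cv2.imread(f"pics/{n}0.png")
    X=cloud(d,n)
    for nm,(x,y),H in (("woofer",(377,313.5),72),("mid",(401.5,-312.5),60),("tw",(593,221),50),("sup",(449.6,-9.7),48)):
        k=(np.hypot(X[...,0]-x,X[...,1]-y)<45)&(abs(X[...,2]-H)<4)&(d>0)
        print(n,nm,k.sum(),np.round(X[k].mean(0),1) if k.any() else None)
E
```

```text
time_s: 32.37
eef_pos: [378.9, 315.6, 159.1]
ee_rot: [-0.002, 1.0, -0.0, 0.004]
force: [0.6, 0.6, 0.6]
grip_width: 0.994
[378.9 315.6 159.1] [-1.9e-03  1.0e+00 -1.0e-04  3.8e-03] force [0.6 0.6 0.6] grip 0.994 t 32.3667
z 72.0 [ 232  175   94   90 6559] median z 72.3 circ [377.6 313.6  31.6] bbox [346. 282.] [410. 345.]
z 14.0 [ 188  103  182  177 6838] median z 14.1 circ [378.4 313.7  75. ] bbox [303. 238.] [454. 389.]
z 14.0 [ 208  127  142  129 5380] median z 11.6 circ [373.5 313.9  53.2] bbox [326. 255.] [436. 372.]
top woofer 46 [380.4 299.4  72. ]
top mid 295 [ 399.7 -312.3   60. ]
top tw 178 [591.9 221.4  50.1]
top sup 92 [448.9  -9.5  48.3]
scene woofer 248 [375.2 313.4  72.3]
scene mid 404 [ 399.6 -313.    60.4]
scene tw 166 [591.6 220.9  50.2]
scene sup 107 [449.1 -10.9  48.5]
```

View pics/w16.png

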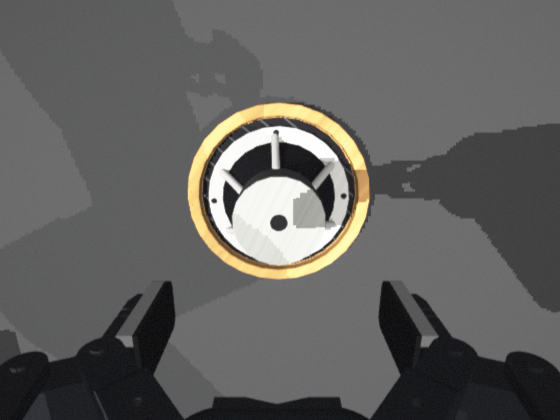

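View pics/scene9.png

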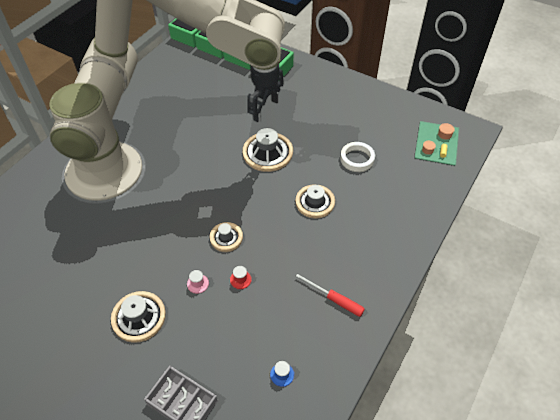

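View pics/top9.png

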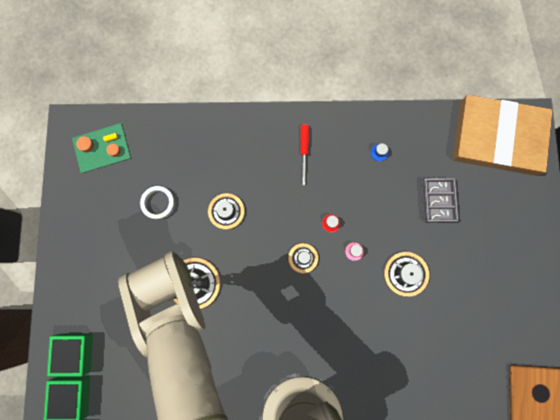

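All four drivers sit in their rings at the right heights. The screwdriver (305,155), tape roll (157,203) and look-alikes are where they were at the start. The arm is clear, so I'm handing in.

```bash
python3 -m creep '[{"grip":85,"linear":[0,0,0],"rot":[0,0,0]},{"grip":85,"linear":[0,0,0],"rot":[0,0,0]}]'; python3 -c "
from rig import ctrl
print(ctrl.finish_job())"
```

```text
time_s: 32.68
eef_pos: [376.8, 314.4, 153.4]
ee_rot: [0.0, 1.0, -0.0, -0.001]
force: [0.6, 0.1, 0.5]
grip_width: 0.998
the job is handed in; nothing more can be done
None
```

The job is handed in: I took the four drivers off the stack one at a time, from the top down, and set each face down into the ring of its own size. I lowered each one to light contact before letting go, and the job took about 33 s of the 96 s allowed.

- **Seating:** the last wrist and scene views put the tops at about 48, 50, 60 and 72 mm. Those are the heights for flanges lying flat on the grille. Each driver is within about 2 mm of its ring's centre, against 7 mm to spare.
- **Bystanders:** the screwdriver, tape roll and coloured look-alikes look unmoved by eye against the first pictures; I did not measure them. The gripper is open and well clear.
- **Disagreement:** the only mismatch was the top camera's woofer centre, about 14 mm off in y. The arm was hiding most of the woofer in that view. The wrist and scene cameras both show it centred.
- **Forces:** the highest reading after any move was about 21 N, when setting down the supertweeter.

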